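# Swing out the kit tray, fill it with nuts and bolts, and swing it home

## Task

Push the toe of the long parts tray so that it swings out about its weighted heel until its side rests against the loading bumper, then pour all the nuts from the scoop into the bin next to the heel and put every bolt into the bin at the toe. Stand the empty scoop back on the bench, upright, and push the filled tray round again until it rests against the home bumper. The heel must stay flat in the middle of its rubber pad throughout, and the tape measure and padlock are to be left alone.

Things in the scene. Friction and masses are not known exactly. Their poses are not given: they have to be found in the camera images.
- swing_guide: Fixed guide on the bench. Origin on the bench top at the centre of its flat round black rubber pad (radius 62 mm), where the tray's heel stands; +z up. The tray at home lies along the guide's own +y (roughly the robot's left); at the loading place it is swung 0.50 rad counterclockwise (seen from above) from there, toe nearer the robot. A flat steel arc with two white lines lies past the toe.
- home_mark (a point): Fixed point 20 mm above the bench, 294 mm from the pad's centre: where the middle of the tray's toe comes when the tray is home, against the home bumper.
- load_mark (a point): Fixed point 20 mm above the bench, 294 mm from the pad's centre: where the middle of the tray's toe comes at the loading place, against the loading bumper.
- home_bumper (a point): Centre of the top of the home bumper, a fixed upright round rubber post, radius 12 mm, 34 mm high. At home the tray's far long side rests against it, 190 mm from the heel's centre measured along the tray.
- load_bumper (a point): Centre of the top of the loading bumper, a like post; at the loading place the tray's near long side (towards the robot) rests against it, 190 mm from the heel's centre measured along the tray.
- tray: Long loose aluminium tray, 2 kg, nearly all in its round dark steel heel (radius 42 mm, 34 mm high). Origin on the bench under the heel's centre; own +x runs to the toe, +z up. Pushed sideways near the toe (2 to 6 N) it swings about the heel, which creeps a few mm. Outer long sides at y = -53 and +53 mm, from x = 45 to 294 mm; bottom 5 mm, rim 47 mm above the bench.
- tray_toe (a point): Middle of the outer face of the tray's toe end, 294 mm from the heel's centre, 20 mm above the bench; axes as the tray's.
- nut_bin (a point): Centre of the floor (8 mm above the bench) of the tray's open bin next to the heel, for the nuts: inside 115 mm along the tray (x) by 100 mm across (y), walls 3 mm thick and 39 mm high above the floor; axes as the tray's.
- bolt_bin (a point): Centre of the floor (8 mm above the bench) of the tray's open bin at the toe, for the bolts: inside 125 mm along the tray (x) by 100 mm across (y), walls as the nut bin's; axes as the tray's.
- scoop_grip (a point): Grip point of a loose sheet-steel scoop (0.2 kg): middle of its upright black handle plate, 68 mm above its underside. Plate 10 mm thick (own x), 50 mm wide (y), top at 90 mm. Own +x points from handle to open lip, +z up. The pan, 72 mm wide with 32 mm walls, ends in the lip 121 mm ahead of the grip point, 8 mm above the underside. Nuts slide out when it is tilted lip-down 45 degrees or more.
- nut0_center (a point): Centre of a big steel hex nut, 24 mm across the flats, 28 mm across corners, 14 mm high, 35 g, slippery (friction about 0.35); own z along its axis, own x towards a corner. Starts lying in the scoop. 4 to 6 of the six are there; None if absent.
- nut1_center (a point): Centre of a big steel hex nut, 24 mm across the flats, 28 mm across corners, 14 mm high, 35 g, slippery (friction about 0.35); own z along its axis, own x towards a corner. Starts lying in the scoop. 4 to 6 of the six are there; None if absent.
- nut2_center (a point): Centre of a big steel hex nut, 24 mm across the flats, 28 mm across corners, 14 mm high, 35 g, slippery (friction about 0.35); own z along its axis, own x towards a corner. Starts lying in the scoop. 4 to 6 of the six are there; None if absent.
- nut3_center (a point): Centre of a big steel hex nut, 24 mm across the flats, 28 mm across corners, 14 mm high, 35 g, slippery (friction about 0.35); own z along its axis, own x towards a corner. Starts lying in the scoop. 4 to 6 of the six are there; None if absent.
- nut4_center (a point): Centre of a big steel hex nut, 24 mm across the flats, 28 mm across corners, 14 mm high, 35 g, slippery (friction about 0.35); own z along its axis, own x towards a corner. Starts lying in the scoop. 4 to 6 of the six are there; None if absent.
- nut5_center (a point): Centre of a big steel hex nut, 24 mm across the flats, 28 mm across corners, 14 mm high, 35 g, slippery (friction about 0.35); own z along its axis, own x towards a corner. Starts lying in the scoop. 4 to 6 of the six are there; None if absent.
- bolt0_center (a point): Centre of a big steel bolt, 60 mm long, 90 g, that starts standing on its hex head: shank 16 mm thick above, head 28x24 mm and 10 mm high at the lower end; own +z points from the head to the shank's end. 2 to 4 of the four are there; None if absent.
- bolt1_center (a point): Centre of a big steel bolt, 60 mm long, 90 g, that starts standing on its hex head: shank 16 mm thick above, head 28x24 mm and 10 mm high at the lower end; own +z points from the head to the shank's end. 2 to 4 of the four are there; None if absent.
- bolt2_center (a point): Centre of a big steel bolt, 60 mm long, 90 g, that starts standing on its hex head: shank 16 mm thick above, head 28x24 mm and 10 mm high at the lower end; own +z points from the head to the shank's end. 2 to 4 of the four are there; None if absent.
- bolt3_center (a point): Centre of a big steel bolt, 60 mm long, 90 g, that starts standing on its hex head: shank 16 mm thick above, head 28x24 mm and 10 mm high at the lower end; own +z points from the head to the shank's end. 2 to 4 of the four are there; None if absent.
- tape_measure: Yellow tape measure, 35x81x61 mm, a bystander to be left alone; origin under its centre.
- padlock: Brass padlock lying flat, 42x72x18 mm, a bystander to be left alone; origin under its centre.
Mind the look-alikes: they are no part of the job. What is shaped like the part that bears bolt1_center but red is not meant.

How it is judged:
On the way, in this order (a step that is already met when the one before it is completed fails the run):
1. The tray is swung out against the loading bumper, its heel still on the pad (y of load_bumper in the frame of tray below 0.077 m and horizontal distance between tray_toe and load_mark below 0.03 m and horizontal distance between tray and swing_guide below 0.025 m and linear speed of tray below 0.02 m/s), for 0.2 s.
2. With the tray at the loading place, all nuts are in the bin next to the heel and all bolts in the bin at the toe (all of step 1 and x of nut0_center in the frame of tray between 0.048 and 0.163 m and y of nut0_center in the frame of tray between -0.05 and 0.05 m and z of nut0_center in the frame of tray between 0.005 and 0.045 m and x of nut1_center in the frame of tray between 0.048 and 0.163 m and y of nut1_center in the frame of tray between -0.05 and 0.05 m and z of nut1_center in the frame of tray between 0.005 and 0.045 m and x of nut2_center in the frame of tray between 0.048 and 0.163 m and y of nut2_center in the frame of tray between -0.05 and 0.05 m and z of nut2_center in the frame of tray between 0.005 and 0.045 m and x of nut3_center in the frame of tray between 0.048 and 0.163 m and y of nut3_center in the frame of tray between -0.05 and 0.05 m and z of nut3_center in the frame of tray between 0.005 and 0.045 m and x of nut4_center in the frame of tray between 0.048 and 0.163 m and y of nut4_center in the frame of tray between -0.05 and 0.05 m and z of nut4_center in the frame of tray between 0.005 and 0.045 m and x of nut5_center in the frame of tray between 0.048 and 0.163 m and y of nut5_center in the frame of tray between -0.05 and 0.05 m and z of nut5_center in the frame of tray between 0.005 and 0.045 m and x of bolt0_center in the frame of tray between 0.166 and 0.291 m and y of bolt0_center in the frame of tray between -0.05 and 0.05 m and z of bolt0_center in the frame of tray between 0.005 and 0.055 m and x of bolt1_center in the frame of tray between 0.166 and 0.291 m and y of bolt1_center in the frame of tray between -0.05 and 0.05 m and z of bolt1_center in the frame of tray between 0.005 and 0.055 m and x of bolt2_center in the frame of tray between 0.166 and 0.291 m and y of bolt2_center in the frame of tray between -0.05 and 0.05 m and z of bolt2_center in the frame of tray between 0.005 and 0.055 m and x of bolt3_center in the frame of tray between 0.166 and 0.291 m and y of bolt3_center in the frame of tray between -0.05 and 0.05 m and z of bolt3_center in the frame of tray between 0.005 and 0.055 m), for 0.2 s.
At the end, for the whole second after the job is handed in: The tray lies at the home bumper (side within 12 mm of touching, toe within 30 mm of the mark), flat, heel within 25 mm of the pad's centre; all nuts present are in the bin next to the heel, all bolts present in the toe bin; the scoop stands upright (0.1 rad) on the bench itself (y of home_bumper in the frame of tray above -0.077 m and horizontal distance between tray_toe and home_mark below 0.03 m and horizontal distance between tray and swing_guide below 0.025 m and linear speed of tray below 0.02 m/s and x of nut0_center in the frame of tray between 0.048 and 0.163 m and y of nut0_center in the frame of tray between -0.05 and 0.05 m and z of nut0_center in the frame of tray between 0.005 and 0.045 m and x of nut1_center in the frame of tray between 0.048 and 0.163 m and y of nut1_center in the frame of tray between -0.05 and 0.05 m and z of nut1_center in the frame of tray between 0.005 and 0.045 m and x of nut2_center in the frame of tray between 0.048 and 0.163 m and y of nut2_center in the frame of tray between -0.05 and 0.05 m and z of nut2_center in the frame of tray between 0.005 and 0.045 m and x of nut3_center in the frame of tray between 0.048 and 0.163 m and y of nut3_center in the frame of tray between -0.05 and 0.05 m and z of nut3_center in the frame of tray between 0.005 and 0.045 m and x of nut4_center in the frame of tray between 0.048 and 0.163 m and y of nut4_center in the frame of tray between -0.05 and 0.05 m and z of nut4_center in the frame of tray between 0.005 and 0.045 m and x of nut5_center in the frame of tray between 0.048 and 0.163 m and y of nut5_center in the frame of tray between -0.05 and 0.05 m and z of nut5_center in the frame of tray between 0.005 and 0.045 m and x of bolt0_center in the frame of tray between 0.166 and 0.291 m and y of bolt0_center in the frame of tray between -0.05 and 0.05 m and z of bolt0_center in the frame of tray between 0.005 and 0.055 m and x of bolt1_center in the frame of tray between 0.166 and 0.291 m and y of bolt1_center in the frame of tray between -0.05 and 0.05 m and z of bolt1_center in the frame of tray between 0.005 and 0.055 m and x of bolt2_center in the frame of tray between 0.166 and 0.291 m and y of bolt2_center in the frame of tray between -0.05 and 0.05 m and z of bolt2_center in the frame of tray between 0.005 and 0.055 m and x of bolt3_center in the frame of tray between 0.166 and 0.291 m and y of bolt3_center in the frame of tray between -0.05 and 0.05 m and z of bolt3_center in the frame of tray between 0.005 and 0.055 m and angle between tray's own z axis and vertical below 0.05 rad and angle between scoop_grip's own z axis and vertical below 0.1 rad and height (world z) of scoop_grip between 0.064 and 0.0715 m).
It fails at once if The tray's heel leaves the middle of its pad by more than 35 mm (horizontal distance between tray and swing_guide above 0.035 m).
It fails at once if The tray is lifted or tipped (angle between tray's own z axis and vertical above 0.12 rad or height (world z) of tray above 0.02 m).
It fails at once if The tape measure or the padlock is moved more than 30 mm (distance of any of tape_measure, padlock from where it was at the start of the episode above 0.03 m).
Of nut0, nut1, nut2, nut3, nut4, nut5 only 4 to 6 are there at a start; the rules pass over those that are not, and their reading is None.
Of bolt0, bolt1, bolt2, bolt3 only 2 to 4 are there at a start; the rules pass over those that are not, and their reading is None.
At some moment in a run one of bolt0, bolt1, bolt2, bolt3 may be knocked a few centimetres aside while the robot is not near it.
It also fails if it takes over 210 s, if anything falls off the work surface, if the arm or the gripper's body presses on something with over 40 N, if the wrist force passes 120 N, or if a joint passes its speed limit or range.

## Robot

A 6-joint arm with a two-finger parallel gripper is mounted at the origin on a cart in front of the work surface, level with it; the furniture and walls round the work are solid. World frame = base frame: x ahead of the robot, y to its left, z up, the work surface at z = 0. Lengths are in m, angles in rad, forces in N, time in s.
With the tool pointing down it reaches from about 0.25 to 0.8 m from the base axis. Payload 3.9 kg.
Tool frame: the origin (TCP) lies at the very end of the fingers, on their centre line; the grasp point (between the pads) lies 19 mm behind it; z points along the fingers, y is the line along which they close (so a half turn about z gives the same grasp; the last joint's range is limited). The gripper opens to 85 mm and grips with 20 to 120 N. Pads are 22 mm wide; open, the fingers measure 114 mm over their backs; the gripper's body (76 mm by 85 mm) begins 54 mm behind the grasp point. The pads swing forward as they close: fully open they stand 13 mm farther back than shut.
Start: joints at [1.121, 0.26, -0.138, 1.173, 0, 1.571], TCP at [0.228, 0.473, 0.231] pointing down, gripper open.
Joint ranges: [-2.78, 2.78], [-0.83, 1.72], [-1.28, 1.37], [-1.9, 2.12], [-1.57, 1.48], [-3.14, 3.14]. Speed limits (rad/s): [2.57, 2.57, 3.14, 3.14, 3.14, 3.14].

## Interface

Orientations are given as a rotation vector (axis times angle).
In Python, from cell import ctrl, effector, readout, vision gives the robot as it stands. The module is installed in compiled form; this text tells all that it offers. Calls block until the motion is done:
- ctrl.movep(position, orientation): joint-space move of the TCP to a pose.
- ctrl.movel(position, speed=0.15, orientation=None, until_force=None): straight line of the TCP; orientation=None keeps the orientation; speed is the mean speed in m/s. With until_force (N) it stops when the force on the tool has changed by that much, and returns True; else False.
- ctrl.movej(angles): joint-space move.
- effector.move_gripper(opening): finger opening in m; the grip force is fixed at half the most; returns when the fingers have stopped.
- ctrl.pause(seconds).
- ctrl.ik(position, orientation): joint angles nearest the present ones, or None.
- readout.get_state(): the state.
- vision.snapshot(name): name is "side" or "top" or "wrist"; returns the picture (384x512x3 uint8, blue, green, red); there is no depth.
- vision.camera_model(name): a dict with "fov_y" (degrees; the focal length in pixels is half the picture's height over the tangent of half this angle, whatever the lens; pixels are square), "cx", "cy" (the principal point, pixels), "camera_from_world" (4x4, takes a point from world to camera coordinates). Camera axes: x right, y up, looking along -z (the intrinsics and any distortion apply to the point x, -y, -z); pixel columns grow to the right and rows downward; lengths in m; the calibration is good to about 2 mm. A picture is of the moment at which its call begins: read the wrist's pose just before it. camera_model takes no time and is no camera call; for the wrist camera it gives the pose at the moment of the call.
A pose or a line that the arm cannot do raises ctrl.Unreachable and nothing moves.
- ctrl.finish_job(): hands the job in; it is judged then, once.
The state is a dict: "time": time; "qpos": joint angles; "joint_velocities": joint speeds; "joint_efforts": joint torques, N m; "tool_pos": TCP position; "tool_rot": TCP orientation; "force": force on the tool from outside, world axes, zero at the start; "torque": the same for the moment, N m; "finger_gap": finger opening in m; "finger_force": force on a finger pad.
Only numpy, scipy, OpenCV 4.12 (cv2) and the standard library are available. Lean on these libraries where they do the work, as an engineer would, in place of code of your own. Each camera call takes 0.05 s, during which the arm holds its last target. There are 200 camera calls.

## Working session

There is one attempt and no reset: what is moved stays moved. The work goes in short steps, each a Python script; the robot and the scene stay as the last script left them, time stands still between calls to the robot, and variables do not carry over. Pictures are saved under pics/ and viewed, at most 14 in all, crops included, and the job is handed in when it is done.

```bash
mkdir -p pics; python3 - <<'E'
from cell import ctrl, effector, readout, vision
import cv2, numpy as np
for n in ("top","side","wrist"):
    m=vision.camera_model(n); im=vision.snapshot(n); cv2.imwrite(f"pics/{n}0.png",cv2.resize(im,None,fx=1.5,fy=1.5,interpolation=cv2.INTER_CUBIC))
    cv2.imwrite(f"raw_{n}0.png",im)
    print(n,{k:(np.round(v,4).tolist() if k=="camera_from_world" else v) for k,v in m.items()})
print(readout.get_state())
E
```

```text
top {'fov_y': 53.62454968836793, 'cx': 258.48265387747097, 'cy': 185.54375030987774, 'camera_from_world': [[-0.005, -0.9999, -0.0128, -0.1339], [0.9883, -0.0069, 0.1523, -0.5551], [-0.1523, -0.0119, 0.9883, -1.172], [0.0, 0.0, 0.0, 1.0]]}
side {'fov_y': 52.49909253393847, 'cx': 256.5208850951364, 'cy': 187.80002574593874, 'camera_from_world': [[0.8296, -0.5582, -0.0135, -0.5199], [0.2158, 0.2982, 0.9298, -0.1409], [-0.515, -0.7742, 0.3678, -1.2494], [0.0, 0.0, 0.0, 1.0]]}
wrist {'fov_y': 64.68027611020415, 'cx': 254.5943285312833, 'cy': 188.8552763638922, 'camera_from_world': [[0.4359, 0.9, -0.0019, -0.5232], [-0.8612, 0.4165, -0.2912, 0.037], [-0.2613, 0.1285, 0.9567, -0.379], [0.0, 0.0, 0.0, 1.0]]}
{'time': 0.15, 'qpos': array([ 1.12098495e+00,  2.60553596e-01, -1.39025155e-01,  1.17276408e+00,
       -2.00899982e-05,  1.57078571e+00]), 'joint_velocities': array([ 0.00015356, -0.00120869,  0.00503052, -0.00173804,  0.00036903,
       -0.00036259]), 'joint_efforts': array([-1.46091323e-03, -4.06005764e+01,  2.54166484e+01,  1.26809211e-02,
       -1.29921177e-04,  1.47267436e-06]), 'tool_pos': array([0.22804486, 0.47230139, 0.23066343]), 'tool_rot': array([-7.00531460e-01, -3.06215782e+00,  2.37484858e-03]), 'force': array([ 0.29910444, -0.85378203, -0.55546112]), 'torque': array([ 0.01023251, -0.02876027,  0.0336554 ]), 'finger_force': 0.0, 'finger_gap': 0.08580704048701193}
```

View pics/top0.png

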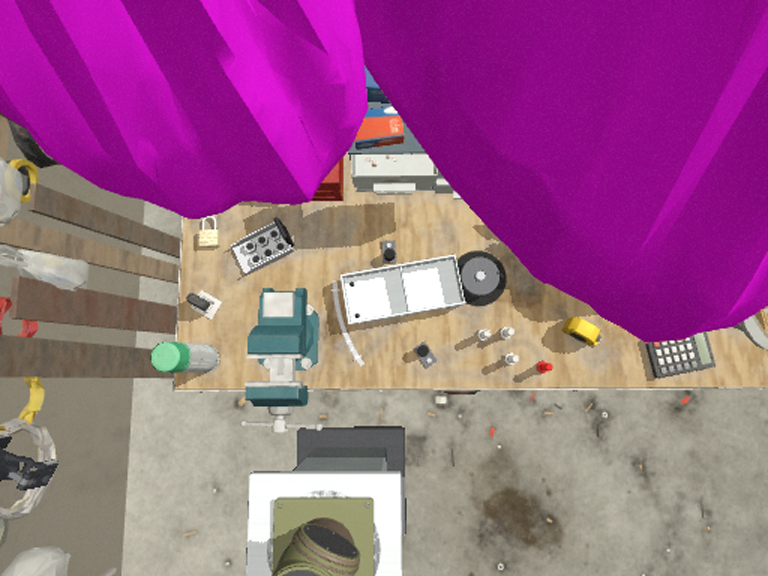

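View pics/side0.png

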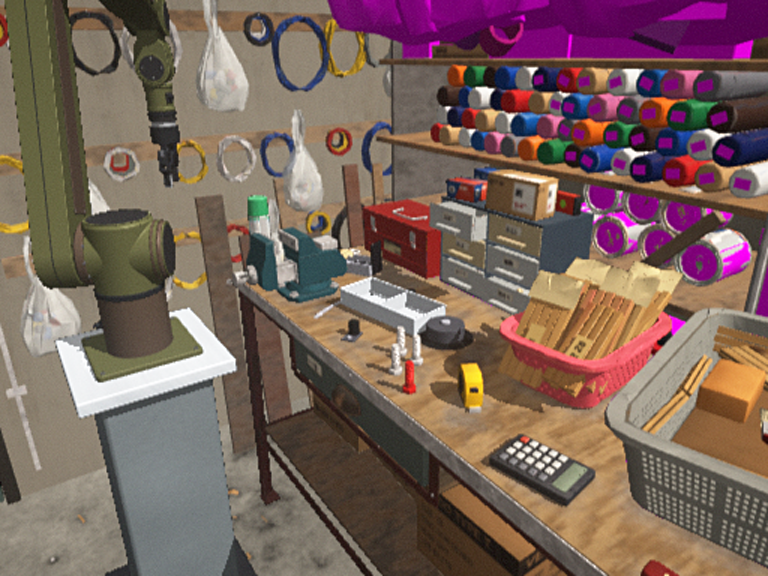

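The top view shows the tray lying from toe (342,300) to heel (482,276). The scoop, with 6 nuts, is at (262,247) with its handle at the right end. Three grey bolts stand at (484,335), (507,332) and (511,358), with the red look-alike at (544,367). The bumpers are at (388,250) and (425,352), and a vise is at (280,340). The side view confirms 3 bolts plus the red one.

```bash
cat > h.py <<'E'
from cell import ctrl, effector, readout, vision
import cv2, numpy as np
from scipy.spatial.transform import Rotation as R
def model(n):
    m=vision.camera_model(n); f=192/np.tan(np.radians(m["fov_y"])/2); return f,m["cx"],m["cy"],np.array(m["camera_from_world"])
def ray(m,p):
    f,cx,cy,T=m; d=np.array([(p[0]-cx)/f,-(p[1]-cy)/f,-1.]); Q=T[:3,:3].T
    return -Q@T[:3,3], Q@d
def onz(m,p,z):
    o,d=ray(m,p); return o+d*(z-o[2])/d[2]
def proj(m,P):
    f,cx,cy,T=m; c=T[:3,:3]@np.asarray(P,float)+T[:3,3]; return np.array([cx+f*c[0]/-c[2],cy-f*c[1]/-c[2]])
def tri(m1,p1,m2,p2):
    (o1,d1),(o2,d2)=ray(m1,p1),ray(m2,p2); d1/=np.linalg.norm(d1); d2/=np.linalg.norm(d2)
    s=np.linalg.lstsq(np.c_[d1,-d2],o2-o1,rcond=None)[0]; a,b=o1+s[0]*d1,o2+s[1]*d2
    return (a+b)/2,np.linalg.norm(a-b)
def down(yaw): # tool z down, tool y (closing) at angle yaw in world
    y=np.array([np.cos(yaw),np.sin(yaw),0]); z=np.array([0,0,-1.]); return R.from_matrix(np.c_[np.cross(y,z),y,z]).as_rotvec()
def S(): return readout.get_state()
E
python3 - <<'E'
from h import *
t=model("top"); s=model("side")
P=lambda n,u,v,z: print(n,np.round(onz(t,(u/1.5,v/1.5),z),3))
P("heeltop",482,276,.034);P("toeL far rim",340,273,.047);P("toe near rim",344,327,.047);P("heel near rim",465,302,.047);P("heel far rim",458,257,.047)
P("homeb",388,244,.034);P("loadb",424,347,.034)
P("handle top",288,235,.09);P("lip corner a",232,245,.03);P("lip c b",241,273,.03)
for u,v in((484,332),(507,329),(511,355)):P("bolt",u,v,.055)
P("red",544,367,.03);P("tape",582,332,.03);P("padlock",207,235,.01);P("vise right edge",318,340,.1);P("vise top back",280,292,.1);P("toolbox edge",320,200,0.05);P("edge",460,388,0);P("left edge",180,300,0)
im=cv2.imread("raw_top0.png"); cv2.imwrite("pics/c0.png",cv2.resize(im[130:265,115:405],None,fx=2.7,fy=2.7,interpolation=cv2.INTER_CUBIC))
im=cv2.imread("raw_side0.png"); cv2.imwrite("pics/c1.png",cv2.resize(im[150:290,150:350],None,fx=4,fy=4,interpolation=cv2.INTER_CUBIC))
E
```

```text
heeltop [ 0.559 -0.339  0.034]
toeL far rim [ 0.566 -0.036  0.047]
toe near rim [ 0.451 -0.045  0.047]
heel near rim [ 0.502 -0.3    0.047]
heel far rim [ 0.598 -0.287  0.047]
homeb [ 0.631 -0.138  0.034]
loadb [ 0.409 -0.213  0.034]
handle top [0.639 0.068 0.09 ]
lip corner a [0.632 0.202 0.03 ]
lip c b [0.57 0.18 0.03]
bolt [ 0.438 -0.336  0.055]
bolt [ 0.444 -0.384  0.055]
bolt [ 0.391 -0.39   0.055]
red [ 0.366 -0.463  0.03 ]
tape [ 0.439 -0.547  0.03 ]
padlock [0.659 0.264 0.01 ]
vise right edge [0.422 0.002 0.1  ]
vise top back [0.519 0.08  0.1  ]
toolbox edge [0.725 0.008 0.05 ]
edge [ 0.322 -0.29   0.   ]
left edge [0.516 0.321 0.   ]
```

View pics/c0.png

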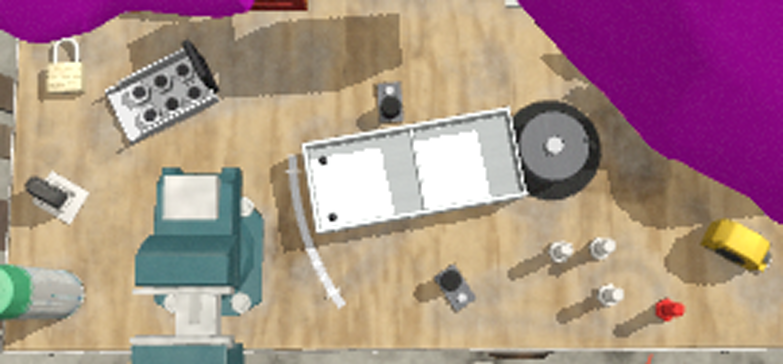

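View pics/c1.png

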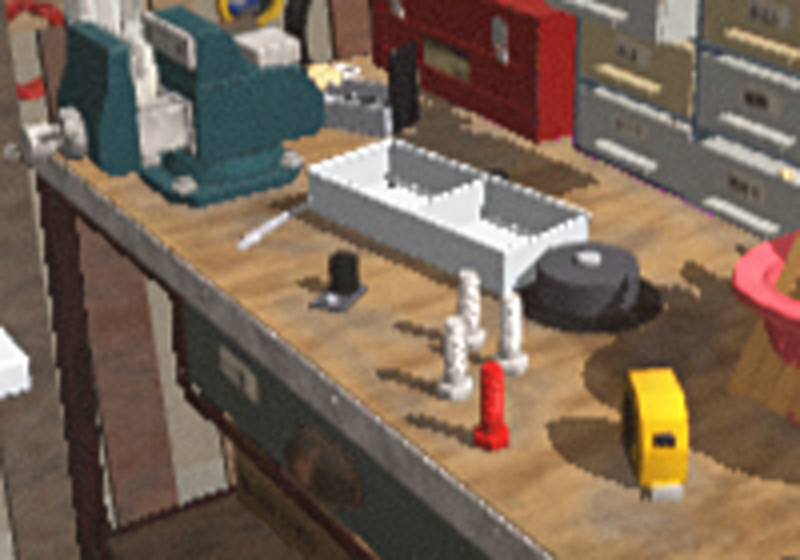

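The crops show the same layout: 6 nuts, 3 white bolts, and the tray between its two bumpers, about 9° off home. Next I take wrist views from above for precise positions.

```bash
python3 - <<'E'
from h import *
T=model("wrist")[3]; st=S(); A=R.from_rotvec(st["tool_rot"]).as_matrix(); c=-T[:3,:3].T@T[:3,3]
print("cam in tool",A.T@(c-st["tool_pos"]),"axis",A.T@(-T[2,:3]))
import math
for nm,p,yaws in (("A",(.47,-.2,.38),(90,-90,0,180)),("B",(.55,.1,.33),(90,-90,0,180))):
    for y in yaws:
        q=ctrl.ik(p,down(math.radians(y))); print(nm,y,None if q is None else np.round(q,2))
# pour pose: tray at load yaw 120
def pour(th,sgn,yaw,g):
    a=math.radians(th); c_,s_=math.cos(yaw),math.sin(yaw); X=np.array([c_*math.cos(a),s_*math.cos(a),-math.sin(a)]); Z=np.array([c_*math.sin(a),s_*math.sin(a),math.cos(a)])
    y=sgn*X; z=-Z; M=np.c_[np.cross(y,z),y,z]; return g+.019*z,R.from_matrix(M).as_rotvec()
for yaw in (120,140,154):
  for th in (45,55,65):
    for sg in (1,-1):
      u=np.array([math.cos(math.radians(120)),math.sin(math.radians(120))]); g=np.r_[np.array([.559,-.339])+u*.06,.19]
      p,r=pour(th,sg,math.radians(yaw),g); q=ctrl.ik(p,r); print(yaw,th,sg,None if q is None else np.round(q,2))
for sg in (117,-63): 
    q=ctrl.ik((.64,.07,.05),down(math.radians(sg))); print(sg,None if q is None else np.round(q,2))
E
```

```text
cam in tool [ 0.07437238 -0.00069111 -0.14183821] axis [-2.91182079e-01 -4.29010136e-04  9.56667556e-01]
A 90 [-0.4   0.22  0.19  1.54  0.   -0.4 ]
A -90 [-0.4   0.22  0.19  1.54  0.    2.74]
A 0 [-0.4   0.22  0.19  1.54  0.    1.17]
A 180 [-0.4   0.22  0.19  1.54  0.   -1.97]
B 90 [0.18 0.3  0.18 1.44 0.   0.18]
B -90 [ 0.18  0.3   0.18  1.44  0.   -2.96]
B 0 [0.18 0.3  0.18 1.44 0.   1.75]
B 180 [ 0.18  0.3   0.18  1.44  0.   -1.39]
120 45 1 [-0.24  0.16 -0.78  0.03 -0.54 -0.93]
120 45 -1 [-0.24  0.16 -0.78  0.03 -0.54  2.21]
120 55 1 [-0.18  0.2  -0.93 -0.3  -0.68 -0.98]
120 55 -1 [-0.18  0.2  -0.93 -0.3  -0.68  2.17]
120 65 1 [-0.13  0.3  -1.08 -0.73 -0.8  -1.06]
120 65 -1 [-0.13  0.3  -1.08 -0.73 -0.8   2.08]
140 45 1 [-0.39  0.09 -0.91 -0.19 -0.22 -1.35]
140 45 -1 [-0.39  0.09 -0.91 -0.19 -0.22  1.79]
140 55 1 [-0.36  0.15 -1.09 -0.6  -0.27 -1.37]
140 55 -1 [-0.36  0.15 -1.09 -0.6  -0.27  1.77]
140 65 1 [-0.34  0.31 -1.27 -1.12 -0.33 -1.41]
140 65 -1 [-0.34  0.31 -1.27 -1.12 -0.33  1.73]
154 45 1 [-0.52  0.08 -0.93 -0.22  0.05 -1.62]
154 45 -1 [-0.52  0.08 -0.93 -0.22  0.05  1.52]
154 55 1 [-0.53  0.14 -1.11 -0.64  0.06 -1.61]
154 55 -1 [-0.53  0.14 -1.11 -0.64  0.06  1.53]
154 65 1 None
154 65 -1 None
117 [ 0.11  0.58 -0.12  0.87  0.   -0.36]
-63 [ 0.11  0.58 -0.12  0.87  0.    2.78]
```

```bash
python3 - <<'E'
from h import *
import math
ctrl.movep((.3,.2,.38),down(math.radians(90)))
for nm,p in (("B",(.5,.1,.36)),("A",(.45,-.25,.38))):
    ctrl.movep(p,down(math.radians(90))); ctrl.pause(.3)
    m=model("wrist"); im=vision.snapshot("wrist"); np.savez(f"w{nm}.npz",im=im,m=np.array(m,dtype=object))
    cv2.imwrite(f"pics/w{nm}.png",cv2.resize(im,None,fx=1.5,fy=1.5,interpolation=cv2.INTER_CUBIC))
print(S()["time"])
E
```

```text
4.3
```

View pics/wA.png

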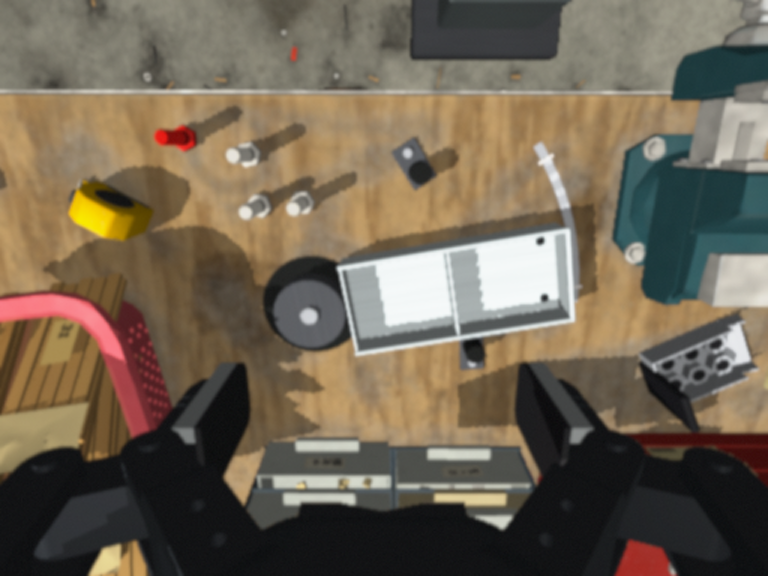

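View pics/wB.png

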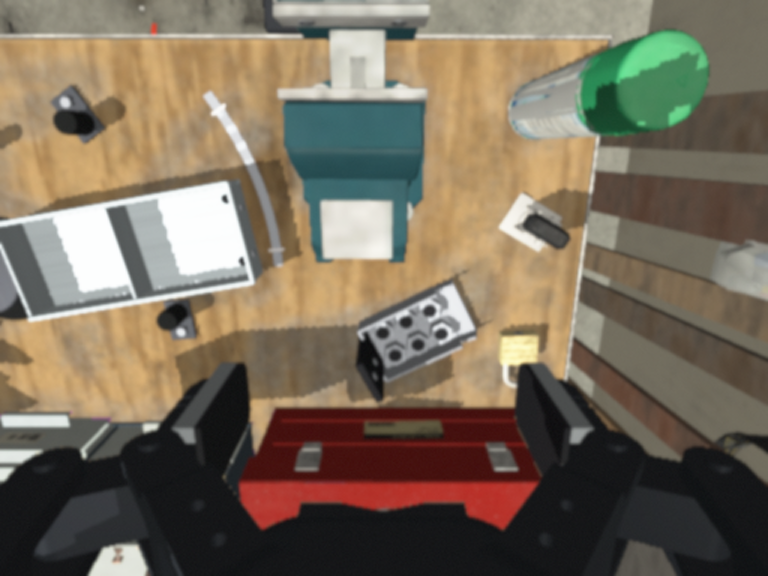

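Wrist A shows the heel hub at (308,316), the tray rim corners at (338,264), (357,354), (571,229) and (575,321), and the bumper tops at (421,173) and (474,352). The bolt tops are at (235,156), (247,212) and (296,206). Wrist B shows the scoop around (415,340) with its handle at (370,365). I convert these to positions and project the scoop model for a check.

```bash
python3 - <<'E'
from h import *
a=np.load("wA.npz",allow_pickle=True); mA=tuple(a["m"]); b=np.load("wB.npz",allow_pickle=True); mB=tuple(b["m"])
A=lambda u,v,z: onz(mA,(u/1.5,v/1.5),z)[:2]; B=lambda u,v,z: onz(mB,(u/1.5,v/1.5),z)[:2]
h=A(308,316,.036); toe=(A(571,229,.047)+A(575,321,.047))/2; he=(A(338,264,.047)+A(357,354,.047))/2
print("heel",h,"toe",toe,np.linalg.norm(toe-h),"yaw",np.degrees(np.arctan2(*(toe-he)[::-1])),np.linalg.norm(toe-he))
for n,u,v in (("lb",421,173),("hb",474,352)):
    p=A(u,v,.034); d=p-h; print(n,p,np.linalg.norm(d),np.degrees(np.arctan2(d[1],d[0])))
for u,v in ((235,156),(247,212),(296,206)): print("bolt",A(u,v,.06))
st=model("side"); tt=model("top")
for n,w,t,s in (("b",(235,156),(511,355),None),): print(tri(mA,np.array(w)/1.5,tt,np.array(t)/1.5))
im=b["im"]; cv2.imwrite("pics/cB.png",cv2.resize(im[180:275,225:330],None,fx=6,fy=6,interpolation=cv2.INTER_CUBIC))
hsv=cv2.cvtColor(im,cv2.COLOR_BGR2HSV)
E
```

```text
heel [ 0.56262735 -0.33425115] toe [ 0.51236913 -0.04227592] 0.2962691728154638 yaw 99.10263352544627 0.24866362046755314
lb [ 0.40381986 -0.20911716] 0.20218391204489836 141.76329673811549
hb [ 0.60855947 -0.14166312] 0.19798966697171436 76.58559189097524
bolt [ 0.38618066 -0.393612  ]
bolt [ 0.44082141 -0.38658088]
bolt [ 0.4347687  -0.33661422]
(array([ 0.38766025, -0.38180329,  0.0976709 ]), np.float64(0.004670455581294278))
```

View pics/cB.png

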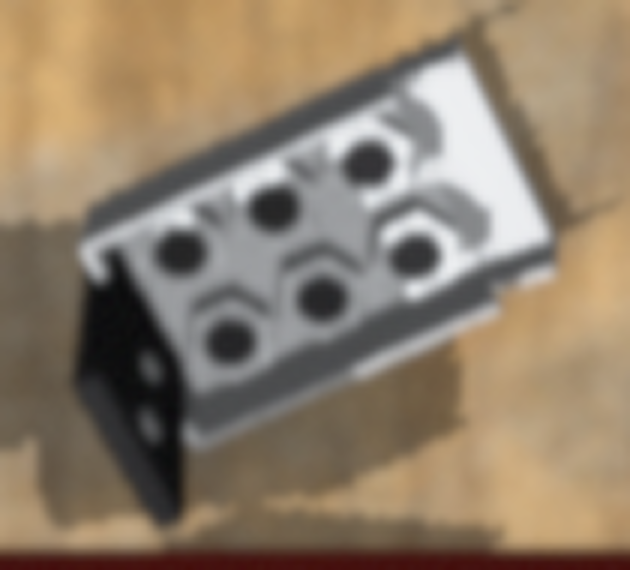

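The crop shows the lip corners at crop (465,45) and (550,240), and the handle's top face running (88,378)–(172,520).

```bash
python3 - <<'E'
from h import *
b=np.load("wB.npz",allow_pickle=True); mB=tuple(b["m"])
B=lambda u,v,z: onz(mB,(u/6+225,v/6+180),z)[:2]
l1,l2=B(465,45,.008),B(550,240,.008); l=(l1+l2)/2; h1,h2=B(88,378,.09),B(172,520,.09); h=(h1+h2)/2
an=lambda d: np.degrees(np.arctan2(d[1],d[0]))
print("lip",l,np.linalg.norm(l1-l2),"handle",h,np.linalg.norm(h1-h2),"dist",np.linalg.norm(l-h),"yaw",an(l-h),an(l2-l1)+90,an(h2-h1)+90)
E
```

```text
lip [0.60301421 0.1956933 ] 0.06585168578595664 handle [0.65590291 0.08832646] 0.045540912491977205 dist 0.11968647673809442 yaw 116.22476679012975 114.89500278455955 117.51670306270691
```

```bash
cat >> h.py <<'E'
import math
def fin(heel,yaw,x,side,off): # side=-1: finger on tray -y side
    u=np.array([math.cos(yaw),math.sin(yaw)]); n=np.array([-u[1],u[0]]); return heel+x*u+side*(.053+.011+off)*n
def swing(heel,y0,y1,side,z=.022,x=.27,gap=.015,fmax=9,speed=.035):
    effector.move_gripper(0.0)
    p=fin(heel,y0,x,side,gap); ctrl.movep((*p,.16),down(y0)); ctrl.movel((*p,z),.1)
    f0=S()["force"]; ctrl.movel((*fin(heel,y0,x,side,.002),z),.03)
    n=max(2,int(abs(y1-y0)/.05)); 
    for y in np.linspace(y0,y1,n+1)[1:]:
        hit=ctrl.movel((*fin(heel,y,x,side,0),z),speed,orientation=down(y),until_force=fmax); f=S()["force"]-f0
        print(round(math.degrees(y),1),np.round(f,1),hit)
        if hit or np.linalg.norm(f[:2])>fmax: break
    s=S()["tool_pos"]; yaw=y
    q=fin(np.zeros(2),y,0,side,.03)-fin(np.zeros(2),y,0,side,0)
    ctrl.movel((s[0]+q[0],s[1]+q[1],z),.08); ctrl.movel((s[0]+q[0],s[1]+q[1],.2),.15)
E
python3 - <<'E'
from h import *
swing(np.array([.5626,-.3343]),math.radians(99.1),math.radians(125),-1)
ctrl.movep((.45,-.25,.38),down(math.radians(90))); ctrl.pause(.3)
m=model("wrist"); im=vision.snapshot("wrist"); np.savez("wC.npz",im=im,m=np.array(m,dtype=object))
cv2.imwrite("pics/wC.png",cv2.resize(im,None,fx=1.5,fy=1.5,interpolation=cv2.INTER_CUBIC)); print(S()["time"])
E
```

```text
102.0 [-0.6 -0.2 -0.2] False
104.9 [-0.1 -0.5 -0.8] False
107.7 [-1.3  0.5 -1.5] False
110.6 [-0.4 -0.8 -0.4] False
113.5 [-0.7 -0.2 -0.8] False
116.4 [-1.1 -1.2  0.2] False
119.2 [-0.6 -0.5 -0.6] False
122.1 [-0.4 -0.5 -0.1] False
125.0 [1.1 0.7 0.2] True
16.4333
```

View pics/wC.png

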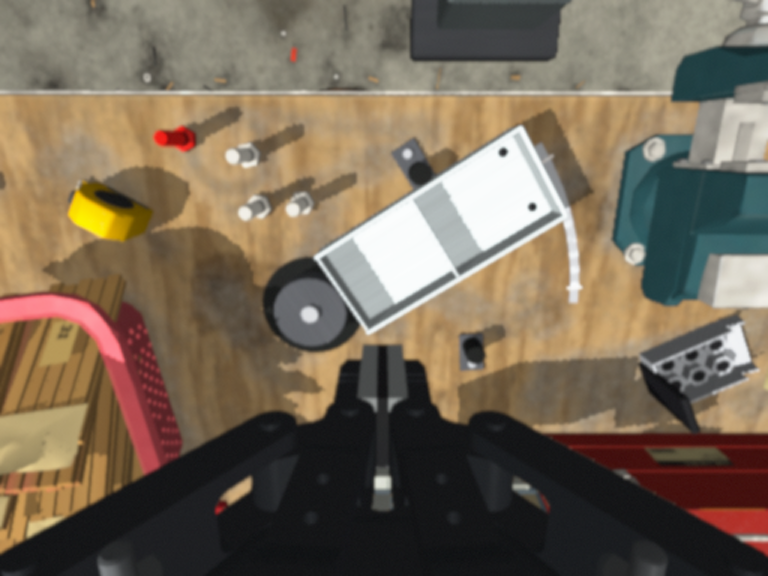

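The tray now rests on the loading bumper. Its rim corners are at (521,125), (566,213), (314,258) and (370,333), with the hub at (309,314). The scoop is untouched.

```bash
python3 - <<'E'
from h import *
c=np.load("wC.npz",allow_pickle=True); m=tuple(c["m"]); b=np.load("wB.npz",allow_pickle=True); mB=tuple(b["m"])
A=lambda u,v,z: onz(m,(u/1.5,v/1.5),z)[:2]
h=A(309,314,.036); t1,t2,e1,e2=[A(u,v,.047) for u,v in((521,125),(566,213),(314,258),(370,333))]
toe=(t1+t2)/2; he=(e1+e2)/2; d=toe-h; yaw=np.arctan2(d[1],d[0]); print("heel",h,"yaw",np.degrees(yaw),np.degrees(np.arctan2(*(toe-he)[::-1])),np.linalg.norm(d))
lb=A(421,173,.034); u=np.array([np.cos(yaw),np.sin(yaw)]); n=np.array([-u[1],u[0]]); print("lb in tray",(lb-h)@u,(lb-h)@n)
print("toolbox",[onz(mB,(x/1.5,408/1.5),0)[:2] for x in (275,390,520)])
st=model("side"); 
def pour(th,sgn,yaw,g):
    a=math.radians(th); c_,s_=math.cos(yaw),math.sin(yaw); X=np.array([c_*math.cos(a),s_*math.cos(a),-math.sin(a)]); Z=np.array([c_*math.sin(a),s_*math.sin(a),math.cos(a)])
    y=sgn*X; z=-Z; M=np.c_[np.cross(y,z),y,z]; return g+.019*z,R.from_matrix(M).as_rotvec()
print(proj(st,(.70,.09,0))*1.5,proj(st,(.70,.09,.12))*1.5,proj(st,(.52,.05,.12))*1.5)
E
```

```text
heel [ 0.55920675 -0.33254979] yaw 122.83878477788085 123.03102007924339 0.29431689498506114
lb in tray 0.18856175037488968 0.06406727745171147
toolbox [array([ 0.74246456, -0.03442013]), array([0.74243236, 0.11054996]), array([0.74239595, 0.27445562])]
[388.45354972 268.83943596] [387.97605075 228.64826248] [339.17766739 243.91986394]
```

```bash
cat >> h.py <<'E'
HEEL=np.array([.5592,-.3326]); YL=math.radians(122.9); SG=np.array([.656,.0885]); SY=math.radians(116.3)
def scoop(th,yaw,g): # TCP pose for scoop grip point g, tilt th deg lip-down
    a=math.radians(th); c_,s_=math.cos(yaw),math.sin(yaw); X=np.array([c_*math.cos(a),s_*math.cos(a),-math.sin(a)]); Z=np.array([c_*math.sin(a),s_*math.sin(a),math.cos(a)])
    return np.asarray(g)-.019*Z, R.from_matrix(np.c_[np.cross(X,-Z),X,-Z]).as_rotvec()
def pourpose(th,xl,zl):
    a=math.radians(th); gx=xl-(.121*math.cos(a)-.06*math.sin(a)); gz=zl+.121*math.sin(a)+.06*math.cos(a)
    return scoop(th,YL,np.r_[HEEL+gx*np.array([math.cos(YL),math.sin(YL)]),gz])
SEQ=[(0,.075,.11),(0,.075,.085),(15,.075,.068),(30,.078,.052),(42,.078,.046),(52,.078,.044),(64,.078,.044)]
E
python3 - <<'E'
from h import *
for s in SEQ: q=ctrl.ik(*pourpose(*s)); print(s,None if q is None else np.round(q,2))
effector.move_gripper(.045)
o=down(SY)
ctrl.movep((*SG,.2),o); ctrl.movel((*SG,.049),.08,until_force=6)
print(S()["tool_pos"]); effector.move_gripper(0.0); s=S(); print(s["finger_gap"],s["finger_force"],s["tool_pos"],s["force"])
ctrl.movel((*SG,.08),.04); s=S(); print(s["finger_gap"],s["force"],s["time"])
E
```

```text
(0, 0.075, 0.11) [-0.57  0.59  0.18  1.16  0.   -1.14]
(0, 0.075, 0.085) [-0.57  0.6   0.13  1.11  0.   -1.14]
(15, 0.075, 0.068) [-0.5   0.41 -0.2   0.73 -0.12 -1.09]
(30, 0.078, 0.052) [-0.4   0.27 -0.52  0.34 -0.28 -1.04]
(42, 0.078, 0.046) [-0.31  0.2  -0.75  0.01 -0.44 -1.02]
(52, 0.078, 0.044) [-0.22  0.2  -0.93 -0.3  -0.58 -1.03]
(64, 0.078, 0.044) [-0.11  0.3  -1.15 -0.78 -0.77 -1.07]
[0.65640194 0.0885666  0.04952947]
0.00990392141722335 59.08145070075989 [0.65624005 0.08831432 0.04933456] [-0.41901573 -0.11202627  2.20164461]
0.009167232215267641 [-1.10339637  0.40721686 -4.04671432] 21.9083
```

```bash
python3 - <<'E'
from h import *
p,o=scoop(-10,SY,(*SG,.26)); ctrl.movel(p,.12,orientation=o)
g=pourpose(0,.075,.11)[0][:2]
p,o=scoop(-10,YL,(*g,.26)); ctrl.movel(p,.15,orientation=o)
s=S(); print(s["force"],s["time"])
for i,q in enumerate(SEQ):
    p,o=pourpose(*q); ctrl.movel(p,.06,orientation=o)
s=S(); print(s["force"],s["time"])
ctrl.pause(1.0)
s=S(); print(s["force"]); im=vision.snapshot("side"); cv2.imwrite("pics/p1.png",cv2.resize(im[120:290,150:350],None,fx=3.5,fy=3.5,interpolation=cv2.INTER_CUBIC))
E
```

```text
[ 0.0147749  -0.900645   -3.02355765] 26.65
[-0.16802535 -0.35290048 -1.88230551] 31.5917
[ 0.19683307 -0.47196917 -2.6028648 ]
```

View pics/p1.png

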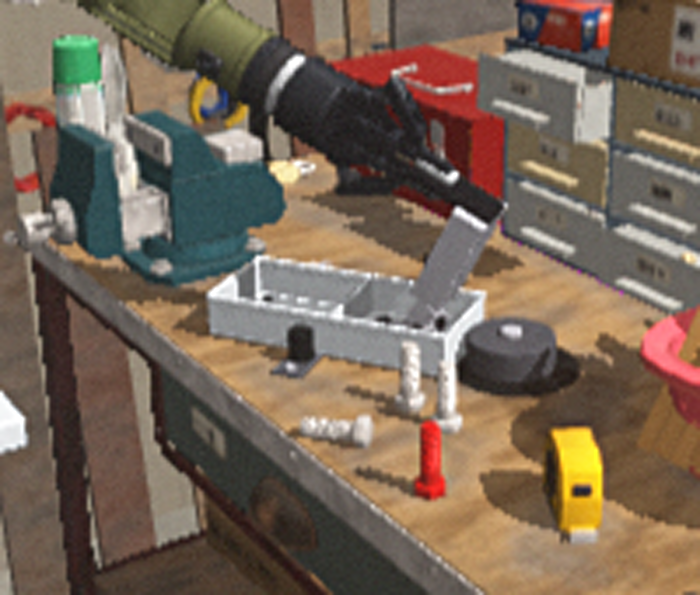

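The scoop is poured out, with nuts visible in the heel-side bin. One bolt has been knocked over and now lies at about (338,430) in this crop. I return the scoop and look again.

```bash
python3 - <<'E'
from h import *
for q in ((64,.078,.13),(30,.075,.16),(0,.06,.2)):
    p,o=pourpose(*q); ctrl.movel(p,.12,orientation=o)
ctrl.movel((*SG,.24),.25,orientation=down(SY)); ctrl.movel((*SG,.08),.15); h=ctrl.movel((*SG,.0485),.03,until_force=3)
print(h,S()["tool_pos"]); effector.move_gripper(.045); ctrl.movel((*SG,.2),.15)
effector.move_gripper(.0)
ctrl.movep((.45,-.25,.38),down(math.radians(90))); ctrl.pause(.3)
m=model("wrist"); im=vision.snapshot("wrist"); np.savez("wD.npz",im=im,m=np.array(m,dtype=object))
cv2.imwrite("pics/wD.png",cv2.resize(im[30:260],None,fx=1.56,fy=1.56,interpolation=cv2.INTER_CUBIC)); print(S()["time"])
E
```

```text
True [0.65561912 0.08836447 0.04933319]
43.8833
```

View pics/wD.png

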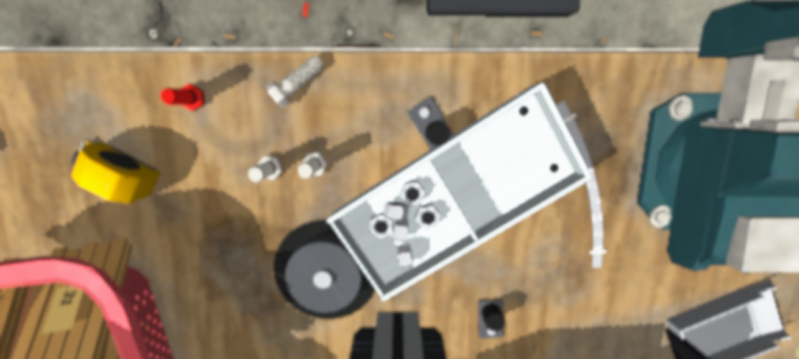

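The scoop is empty and back in place at lower right, with the nuts piled in the heel bin. The knocked bolt lies with its head at crop (277,93) and its shank end at (322,62). The other two bolts still stand at (258,173) and (306,170). I take the lying bolt first.

```bash
cat >> h.py <<'E'
def tr(x,y): 
    u=np.array([math.cos(YL),math.sin(YL)]); return HEEL+x*u+y*np.array([-u[1],u[0]])
E
python3 - <<'E'
from h import *
d=np.load("wD.npz",allow_pickle=True); m=tuple(d["m"])
D=lambda u,v,z: onz(m,(u/1.56,v/1.56+30),z)[:2]
for u,v in ((256,174),(305,170)): print("bolt",D(u,v,.06))
h=D(277,92,.012); e=D(321,62,.010); print(h,e,np.linalg.norm(e-h))
ax=(e-h)/np.linalg.norm(e-h); g=h+.030*ax   # on shank
a=math.atan2(ax[1],ax[0]); yaw=a+math.pi/2
yaw=(yaw+math.pi/2)%math.pi-math.pi/2; print(math.degrees(a),math.degrees(yaw),g)
effector.move_gripper(.045)
ctrl.movep((*g,.15),down(yaw)); 
hit=ctrl.movel((*g,.005),.06,until_force=6); print(hit,S()["tool_pos"])
effector.move_gripper(0); s=S(); print(s["finger_gap"],s["finger_force"])
ctrl.movel((*g,.15),.12); print(S()["finger_gap"])
im=vision.snapshot("side"); cv2.imwrite("pics/p2.png",cv2.resize(im[120:290,150:350],None,fx=3,fy=3))
E
```

```text
bolt [ 0.44079954 -0.38753425]
bolt [ 0.43693628 -0.33962572]
[ 0.36385544 -0.37305249] [ 0.33504488 -0.32699033] 0.054330200617222345
122.0247906017785 32.024790601778506 [ 0.34794685 -0.34761793]
False [ 0.34807337 -0.34774963  0.00519682]
0.01356792690809595 58.54855835437775
0.013305096045404615
```

```bash
python3 - <<'E'
from h import *
def place(xy,yaw,z):
    ctrl.movep((*xy,.15),down(yaw)); h=ctrl.movel((*xy,z),.06,until_force=5); print("place",h,S()["tool_pos"][2],S()["finger_gap"])
    effector.move_gripper(.03); ctrl.movel((*xy,.15),.15)
place(tr(.2285,.014),YL-math.pi/2,.016)
for b,x in (((.4408,-.3871),.258),((.4359,-.3381),.199)):
    effector.move_gripper(.045)
    ctrl.movep((*b,.15),down(0)); h=ctrl.movel((*b,.028),.06,until_force=6); print(h)
    effector.move_gripper(0); print("gap",S()["finger_gap"],S()["finger_force"]); ctrl.movel((*b,.15),.12)
    place(tr(x,-.027),YL-math.pi,.0385)
ctrl.movep((.45,-.25,.38),down(math.radians(90))); ctrl.pause(.3)
m=model("wrist"); im=vision.snapshot("wrist"); np.savez("wE.npz",im=im,m=np.array(m,dtype=object))
cv2.imwrite("pics/wE.png",cv2.resize(im[30:260],None,fx=1.56,fy=1.56,interpolation=cv2.INTER_CUBIC)); print(S()["time"])
E
```

```text
place False 0.016213272368553817 0.013379022587646422
False
gap 0.014533266203253237 58.385621309280396
place False 0.03876497744513233 0.014402439353225695
False
gap 0.014174316139706324 58.397528529167175
place False 0.03879302581659891 0.013908334144735171
76.3417
```

View pics/wE.png

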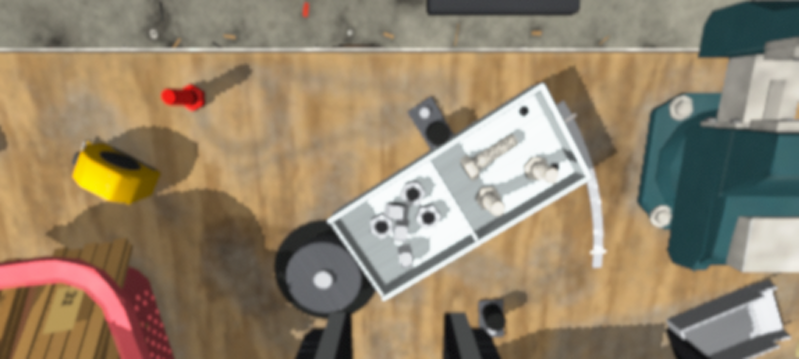

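All three bolts are in the toe bin and the tray hasn't moved. Before swinging back I check the nut count in the bin and the scoop.

```bash
python3 - <<'E'
from h import *
im=np.load("wE.npz",allow_pickle=True)["im"]
a=cv2.resize(im[130:230,205:305],(400,400),interpolation=cv2.INTER_CUBIC)
b=cv2.resize(im[185:285,412:512],(400,400),interpolation=cv2.INTER_CUBIC)
cv2.imwrite("pics/cE.png",np.hstack([a,b]))
E
```

```text
(no output)
```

View pics/cE.png

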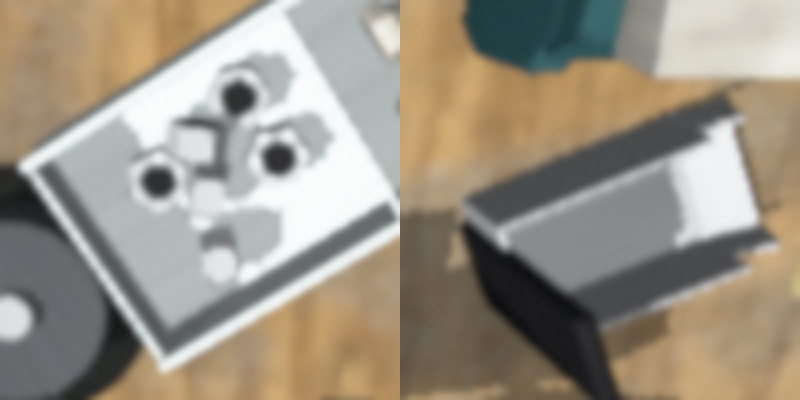

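Six nuts are in the bin (three flat, three on edge) and the scoop is empty and upright. I swing the tray home.

```bash
python3 - <<'E'
from h import *
swing(HEEL,YL,math.radians(91.5),+1,fmax=9)
ctrl.movep((.4,-.25,.38),down(math.radians(90))); ctrl.pause(.3)
m=model("wrist"); im=vision.snapshot("wrist"); np.savez("wF.npz",im=im,m=np.array(m,dtype=object))
cv2.imwrite("pics/wF.png",cv2.resize(im,None,fx=1.5,fy=1.5,interpolation=cv2.INTER_CUBIC)); print(S()["time"])
E
```

```text
119.8 [-4.4 -1.8  3.6] False
116.6 [-5.  -2.7  4.1] False
113.5 [-6.  -0.9  3.8] False
110.3 [-6.6  0.4  3.7] False
107.2 [-5.8 -0.4  4.2] False
104.1 [-5.5  0.8  5.3] False
100.9 [-6.8  0.8  4.5] False
97.8 [-5.8  1.1  3.5] False
94.6 [-5.5  2.   3.3] False
91.5 [-0.7  0.2  0.1] True
88.775
```

View pics/wF.png

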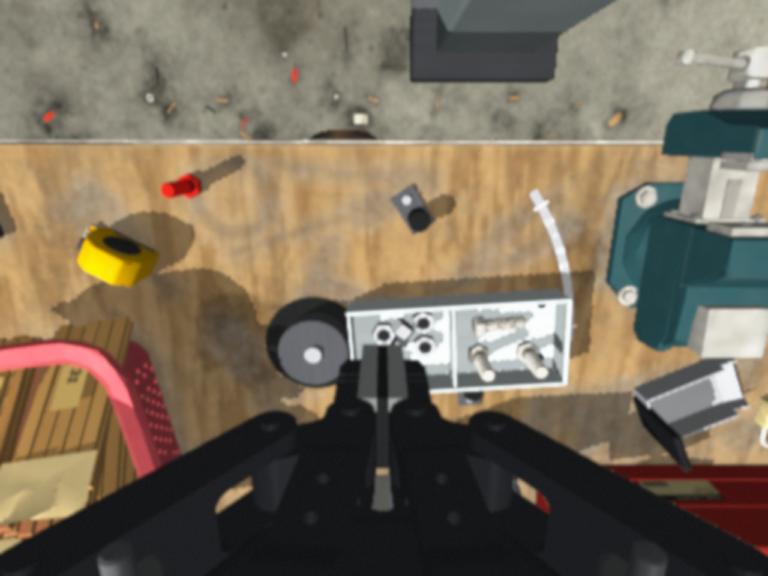

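The tray sits at the home bumper with all the contents in place. The hub is at (312,355), the toe corners at (571,298) and (567,384), and the bumper at (471,398). I check this numerically.

```bash
python3 - <<'E'
from h import *
m=tuple(np.load("wF.npz",allow_pickle=True)["m"]); A=lambda u,v,z: onz(m,(u/1.5,v/1.5),z)[:2]
h=A(312,355,.036); toe=(A(571,298,.047)+A(567,384,.047))/2; d=toe-h; L=np.linalg.norm(d); u=d/L; n=np.array([-u[1],u[0]])
lb=np.array([.4038,-.2091]); hb=np.array([.6086,-.1417])
# pad centre from both bumpers: guide frame geometry (bumpers at r=200.8 from pad)
v=hb-lb; D=np.linalg.norm(v); k=math.sqrt(.2008**2-D*D/4); w=np.array([v[1],-v[0]])/D; pad=(lb+hb)/2+k*w
print(h,L,math.degrees(math.atan2(u[1],u[0])),"hb in tray",(hb-h)@u,(hb-h)@n,"pad",pad,np.linalg.norm(h-pad))
a=math.atan2(*(hb-pad)[::-1])+math.atan2(65,190); print("toe err",np.linalg.norm(toe-(pad+.294*np.array([math.cos(a),math.sin(a)]))))
E
```

```text
[ 0.5603693  -0.33139253] 0.2947241303861939 94.10406065708388 hb in tray 0.18575432616016585 -0.06168296738221367 pad [ 0.55915836 -0.336318  ] 0.005072133847593418
toe err 0.007012071636488155
```

```bash
python3 -c "
from h import *
print(ctrl.finish_job(), S()['time'])"
```

```text
the job is handed in; nothing more can be done
the job is handed in; nothing more can be done
```

I handed the job in: all six nuts are in the heel bin, all three bolts in the toe bin, and the empty scoop stands upright. The tray rests at the home bumper with its heel about 5 mm off the pad centre, and I left the tape measure and padlock alone; no verdict came back.

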